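# Point out the next brake parts

## Robot

A 6-joint arm with a two-finger parallel gripper is mounted at the origin on a cart in front of the work surface, level with it; the furniture and walls round the work are solid. World frame = base frame: x ahead of the robot, y to its left, z up, the work surface at z = 0. Lengths are in m, angles in rad, forces in N, time in s.
With the tool pointing down it reaches from about 0.3 to 0.875 m from the base axis. Payload 6.4 kg.
Tool frame: the origin (TCP) lies midway between the tips of the shut fingers; the grasp point (between the pads) lies 19 mm behind it; z points along the fingers, y is the line along which they close (so a half turn about z gives the same grasp; the last joint's range is limited). The gripper opens to 85 mm and grips with 20 to 120 N. Pads are 22 mm wide; open, the fingers measure 114 mm over their backs; the gripper's body (76 mm by 85 mm) begins 54 mm behind the grasp point. The pads swing forward as they close: fully open they stand 13 mm farther back than shut.
Start: joints at [1.075, 0.181, 1.607, -0, 1.354, -0.206], TCP at [0.164, 0.551, 0.231] pointing down, gripper open.
Joint ranges: [-2.99, 2.99], [-0.89, 2.07], [0.3, 2.58], [-1.14, 4.28], [0, 2.63], [-3.12, 3.12]. Speed limits (rad/s): [2.57, 2.57, 3.01, 3.14, 3.14, 3.14].

## Interface

Orientations are given as a unit quaternion [w, x, y, z].
In Python, from bench import sensors, vision, ctrl gives the robot as it stands.
- The arm moves only by the tool carry_out, never from a script. Its argument "deltas" is text: rows parted by semicolons, each of 7 numbers parted by spaces: the shift along the tool's x, y, z in mm, then the turn, a rotation vector about the tool's x, y, z in rad, then the closure, from 0 (fully open) to 1 (shut). In form: tx ty tz ax ay az claw; .... A call has 1 to 12 rows; each row is the pose to reach, as a shift and turn from the pose commanded when the call began, along the tool's axes at that moment; what a row does not reach only later rows make up. A row lasts 1/8 s, in which the tool goes at most 62.5 mm and 10.7 degrees, less where a joint would pass 70% of its speed; a pose out of reach is approached as far as the arm can. A call with a gripper value outside its range is refused whole. The fingers move at their own pace and stop on an object; the grip force is fixed at half the most. Time passes only in rows, so rows that repeat a pose let the fingers close. It gives the time, the measured TCP pose, the force, the opening and the grip force at its end, in the units of the state.
- sensors.get_obs(): the state, without advancing time (a new reading comes with each control period).
- vision.camera(name): name is "side" or "top" or "wrist"; returns the picture (384x512x3 uint8, blue, green, red); there is no depth.
- vision.camera_model(name): a dict with "K" (3x3 intrinsics, pixels), "k1" (the pictures are not rectified: a ray, as slopes to the right and down, at radius r is drawn at 1 + k1 r^2 times it, then the intrinsics apply), "extrinsics" (4x4, takes a point from world to camera coordinates); the wrist camera has in their place "hand_eye" (4x4, takes a point from camera to tool coordinates, whose origin is the TCP and whose axes are the flange's). Camera axes: x right, y down, z forward; pixel columns grow to the right and rows downward; lengths in m; the calibration is good to about 2 mm. A picture is of the moment at which its call begins: read the wrist's pose just before it. camera_model takes no time and is no camera call.
- ctrl.hand_in(): hands the job in; it is judged then, once.
The state is a dict: "time_s": time; "q": joint angles; "dq": joint speeds; "joint_efforts": joint torques, N m; "eef_pos": TCP position; "eef_rot": TCP orientation; "wrist_force": force on the tool from outside, world axes, zero at the start; "torque": the same for the moment, N m; "opening": opening from 0.0 (shut) to 1.0 (fully open); "grasp_force": force on a finger pad.
Only numpy, scipy, OpenCV 4.12 (cv2) and the standard library are available. Lean on these libraries where they do the work, as an engineer would, in place of code of your own. Each camera call takes 0.05 s, during which the arm holds its last target. There are 200 camera calls.

## Task

Show the apprentice the three parts to fit next, in this order: the new brake shoe that lies on the carton (at the middle of its curved rim), then the longer of the two return springs (at the middle of its coil), then the toothed star wheel of the adjuster. Point at each with the fingertips from straight above, about a finger's breadth clear of it, and stay there for a second; do not point at the shorter spring or the worn shoe on the way, and touch and move nothing. Finish with the hand drawn up, its fingertips at least 15 cm above the bench.

Things in the scene. Friction and masses are not known exactly. Their poses are not given: they have to be found in the camera images.
- new_shoe_rim (a point): Point at the top of the middle of the curved rim of the new brake shoe (a rusty brown steel arc 156 mm long, 70 mm wide, 32 mm high, lying flat on the carton lid, bowed rim 5 to 12 mm thick on its outer side). The point is level with the shoe's top, 31 mm above the carton's lid; x of its frame points outward from the arc, y along the arc, z up.
- long_coil (a point): Point on top of the middle of the coil of the longer return spring (steel, 159 mm long over its hooks, coil 62 mm long and 11 mm thick), lying loose on the bench; 11 mm above the bench. y runs along the spring, z up. It lies beside the shorter spring and the adjuster; which of the three lies where changes.
- star_wheel (a point): Top of the toothed star wheel of the adjuster (a threaded strut 127 mm long lying on the bench; the wheel, 24 mm across and 4 mm thick, sits near the middle of its length, 24 mm high). The point is the wheel's highest point, 24 mm above the bench. y runs along the strut, z up.
- short_coil (a point): Bystander, not to be pointed at: point on top of the middle of the coil of the shorter return spring (117 mm long over its hooks, coil 36 mm long and 9 mm thick), 9 mm above the bench. y along the spring, z up.
- worn_shoe_rim (a point): Bystander, not to be pointed at: point on top of the middle of the curved rim of the worn brake shoe, of the same shape and size as the new one (156 x 70 x 32 mm) but lying on the bench itself, nearer the robot; 31 mm above the bench. x outward from the arc, z up.
- carton: Flat shut carton, 235 mm (its x) by 315 mm (its y), 50 mm high, fixed to the bench; origin at the centre of its underside.
Not all that is in view belongs to the job. Of the things that look like the part that bears star_wheel, take the one that is nearest to the robot's base at the start.

How it is judged:
On the way, in this order (a step that is already met when the one before it is completed fails the run):
1. the fingertips dwell for a second close above the middle of the new shoe's rim (horizontal distance between the grasp point and new_shoe_rim below 0.025 m and z of the grasp point in the frame of new_shoe_rim between 0.012 and 0.065 m), for 0.9 s.
2. then for a second close above the middle of the longer spring's coil (horizontal distance between the grasp point and long_coil below 0.022 m and z of the grasp point in the frame of long_coil between 0.012 and 0.065 m), for 0.9 s.
3. then for a second close above the adjuster's star wheel (horizontal distance between the grasp point and star_wheel below 0.02 m and z of the grasp point in the frame of star_wheel between 0.012 and 0.065 m), for 0.9 s.
At the end, for the whole second after the job is handed in: The new shoe, both springs, the adjuster and the worn shoe lie within 4 mm of where they lay, and the grasp point, about 19 mm behind the fingertips, is more than 15 cm above the bench (distance of each of new_shoe_rim, long_coil, star_wheel, short_coil, worn_shoe_rim from where it was at the start of the episode below 0.004 m and height (world z) of the grasp point above 0.15 m); the robot touches nothing.
It fails at once if the robot touches something (contact force between any of the fingers, the arm and anything else above 0.5 N).
It fails at once if a shoe, a spring or the adjuster is moved or lifted by more than 5 mm (distance of any of new_shoe_rim, long_coil, star_wheel, short_coil, worn_shoe_rim from where it was at the start of the episode above 0.005 m).
It fails at once if the fingertips come close above the shorter spring's coil or the worn shoe's rim, as if pointing at it ((horizontal distance between the grasp point and short_coil below 0.025 m and z of the grasp point in the frame of short_coil below 0.06 m) or (horizontal distance between the grasp point and worn_shoe_rim below 0.025 m and z of the grasp point in the frame of worn_shoe_rim below 0.06 m)).
It also fails if it takes over 48 s, if anything falls off the work surface, if the arm or the gripper's body presses on something with over 40 N, if the wrist force passes 120 N, or if a joint passes its speed limit or range.

## Working session

There is one attempt and no reset: what is moved stays moved. The work goes in short steps, Python scripts to look and compute and a tool call to move; the robot and the scene stay as the last step left them, time stands still between calls to the robot, and variables do not carry over. Pictures are saved under pics/ and viewed, at most 10 in all, crops included, and the job is handed in when it is done.

Besides the shell and the picture viewer there is one more tool, called after "Call:" as name(argument=value, ...) on one line, values as JSON. carry_out: Moves the arm, as the interface text tells. Its arguments: {"type":"object","properties":{"deltas":{"type":"string"}},"required":["deltas"]}

```bash
mkdir -p pics
cat > h.py <<'E'
import numpy as np, cv2
from scipy.spatial.transform import Rotation as R
from bench import sensors, vision, ctrl
def tool():
    o=sensors.get_obs(); w,x,y,z=o["eef_rot"]
    return R.from_quat([x,y,z,w]).as_matrix(), np.array(o["eef_pos"])
def ext(name):
    m=vision.camera_model(name)
    if name!="wrist": return m,np.array(m["extrinsics"])
    Rm,p=tool(); T=np.eye(4);T[:3,:3]=Rm;T[:3,3]=p
    return m,np.linalg.inv(T@np.array(m["hand_eye"]))
def ray(name,u,v,z,me=None):
    m,E=me or ext(name)
    k=float(m["k1"])
    s=cv2.undistortPoints(np.array([[[u,v]]],float),np.array(m["K"]),np.array([k,0,0,0.]))[0,0]
    Rc=E[:3,:3]; c=-Rc.T@E[:3,3]; d=Rc.T@np.array([s[0],s[1],1])
    return c+d*(z-c[2])/d[2]
def proj(name,P,me=None):
    m,E=me or ext(name)
    r,_=cv2.Rodrigues(E[:3,:3])
    return cv2.projectPoints(np.array([P],float),r,E[:3,3],np.array(m["K"]),np.array([float(m["k1"]),0,0,0.]))[0][0,0]
E
python3 - <<'E'
from h import *
for n in("top","side"):
    im=vision.camera(n); cv2.imwrite(f"pics/{n}0.png",cv2.resize(im,(800,600),interpolation=cv2.INTER_CUBIC)); m,E=ext(n); print(n,m["k1"],-E[:3,:3].T@E[:3,3])
o=sensors.get_obs();print(o["time_s"],o["eef_pos"],o["eef_rot"],o["opening"])
E
```

```text
top -0.18793302718284394 [0.33456742 0.1515647  1.80717823]
side -0.011248048198898967 [-0.13806955  1.11798173  0.61645445]
0.1 [0.16404557 0.55060445 0.23050252] [-2.59725934e-04  1.44371231e-01  9.89523293e-01 -7.29924941e-04] 0.9988550742534161
```

View pics/top0.png

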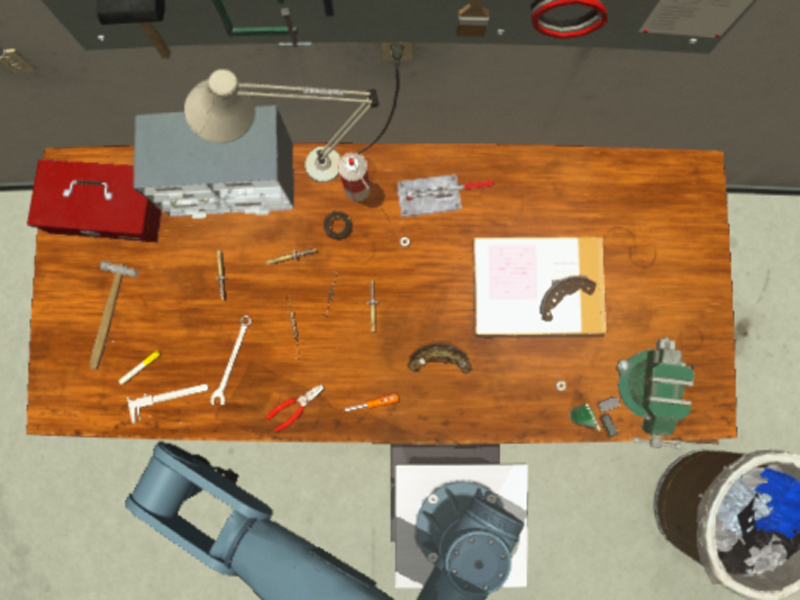

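View pics/side0.png

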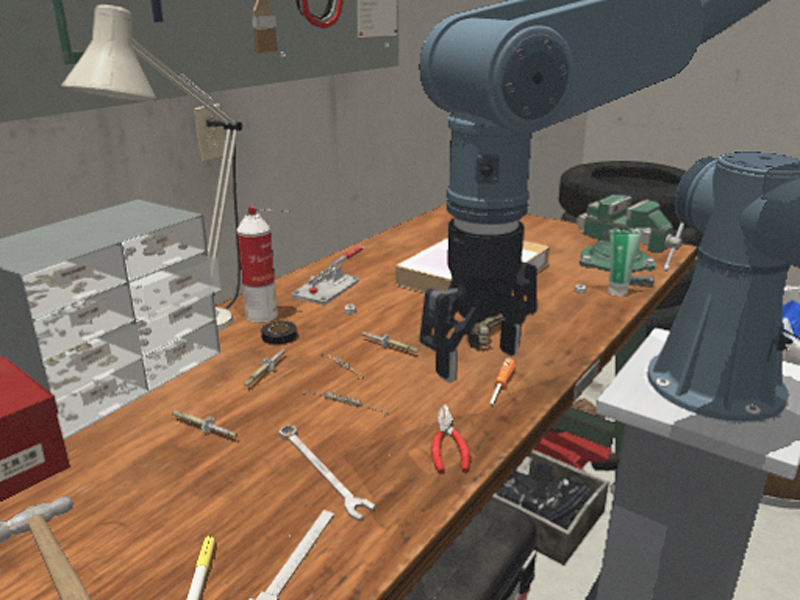

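Top view: the new shoe on the carton is at about (567,295) and the worn one at (440,357). The springs are at (294,330), which looks longer, and (331,293). The adjusters are at (374,305), (292,256) and (221,275), with (374,305) nearest the base. Next is a close crop to check these.

Run:
```python
from h import *
im=vision.camera("top"); cv2.imwrite("pics/top_raw.png",im)
a=im[165:245,180:260]; b=im[165:245,335:395]
f=7
A=cv2.resize(a[:,0:67],None,fx=f,fy=f,interpolation=cv2.INTER_CUBIC)[:560]
B=cv2.resize(b[:50],None,fx=5.5,fy=5.5,interpolation=cv2.INTER_CUBIC)
o=np.zeros((560,800,3),np.uint8); o[:,:469]=A; o[:275,470:800]=B
cv2.imwrite("pics/crop1.png",o)
me=ext("top"); s=.64
for n,u,v,z in[("new",567,295,.081),("worn",440,350,.031),("sprA",294,330,.011),("sprB",331,293,.011),("adj1",374,305,.024),("adj2",292,256,.024),("adj3",221,275,.024),
 ("A0",289,298,.005),("A1",298,358,.005),("B0",336,272,.005),("B1",326,315,.005)]:
    p=ray("top",u*s,v*s,z,me); print(n,p.round(3),np.hypot(*p[:2]).round(3))
```

```text
new [ 0.55  -0.245  0.081] 0.603
worn [0.423 0.053 0.031] 0.427
sprA [0.471 0.406 0.011] 0.622
sprB [0.562 0.317 0.011] 0.645
adj1 [0.532 0.212 0.024] 0.572
adj2 [0.651 0.413 0.024] 0.771
adj3 [0.604 0.587 0.024] 0.842
A0 [0.55  0.421 0.005] 0.692
A1 [0.404 0.396 0.005] 0.565
B0 [0.615 0.306 0.005] 0.687
B1 [0.509 0.329 0.005] 0.606
```

View pics/crop1.png

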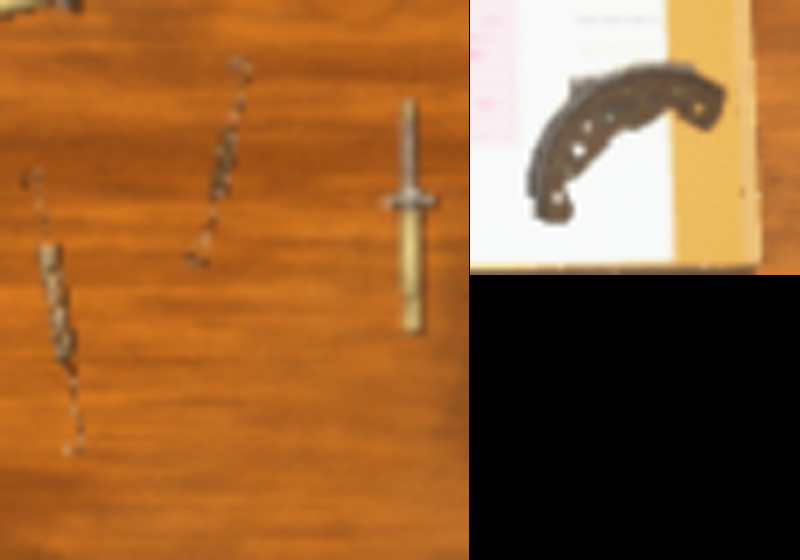

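Crop: the spring whose coil is at raw (188.3,208.3) spans 39 px, against 29 px for the other, so it is the longer one (159:117 = 1.36). The nearest adjuster's wheel is at raw (238.6,193.6), and the middle of the new shoe's rim is at about (357,182.6).

```bash
cat >> h.py <<'E'
def delta(P):
    Rm,p=tool(); return (Rm.T@(np.array(P)-p)*1000).round(1)
E
python3 - <<'E'
from h import *
me=ext("top")
for n,u,v,z in[("new",357,182.6,.081),("long",188.3,208.3,.011),("wheel",238.6,193.6,.024)]:
    p=ray("top",u,v,z,me); print(n,p.round(3),delta([p[0],p[1],.23]))
E
```

```text
new [ 0.573 -0.224  0.081] [-613.5 -625.3    1.3]
long [0.482 0.406 0.011] [-346.4  -48.1    0.6]
wheel [0.538 0.214 0.024] [-454.  -215.5    0.8]
```

Call:
carry_out(deltas="-50 -51 0 0 0 0 1;-100 -102 0 0 0 0 1;-150 -153 0 0 0 0 1;-200 -204 0 0 0 0 1;-240 -245 0 0 0 0 1;-280 -285 0 0 0 0 1;-320 -326 0 0 0 0 1;-360 -367 0 0 0 0 1;-400 -408 0 0 0 0 1;-440 -449 0 0 0 0 1;-480 -490 0 0 0 0 1;-520 -530 0 0 0 0 1")

```text
time_s: 1.65
eef_pos: [0.5117, -0.1076, 0.2311]
eef_rot: [-0.0, 0.145, 0.989, 0.0]
wrist_force: [0.2, 0.4, -0.2]
opening: 0.005
grasp_force: 0.0
```

Call:
carry_out(deltas="-40 -41 0 0 0 0 1;-75 -76 0 0 0 0 1;-93 -95 0 0 0 0 1;-93 -95 0 0 0 0 1;-93 -95 0 0 0 0 1;-93 -95 0 0 0 0 1")

```text
time_s: 2.4
eef_pos: [0.5728, -0.2218, 0.2314]
eef_rot: [-0.0, 0.144, 0.99, 0.0]
wrist_force: [0.1, 0.3, -0.6]
opening: 0.001
grasp_force: 0.0
```

Run:
```python
from h import *
me=ext("wrist"); im=vision.camera("wrist")
cv2.imwrite("pics/w1.png",cv2.resize(im,(800,600),interpolation=cv2.INTER_CUBIC))
o=sensors.get_obs();print(o["time_s"],o["eef_pos"],o["opening"]); np.save("w1.npy",me[1])
print(proj("wrist",[.573,-.224,.081],me)/.64)
```

```text
2.45 [ 0.5729322  -0.22191565  0.23151016] 0.0020676830859277
[396.60621033 275.31729942]
```

View pics/w1.png

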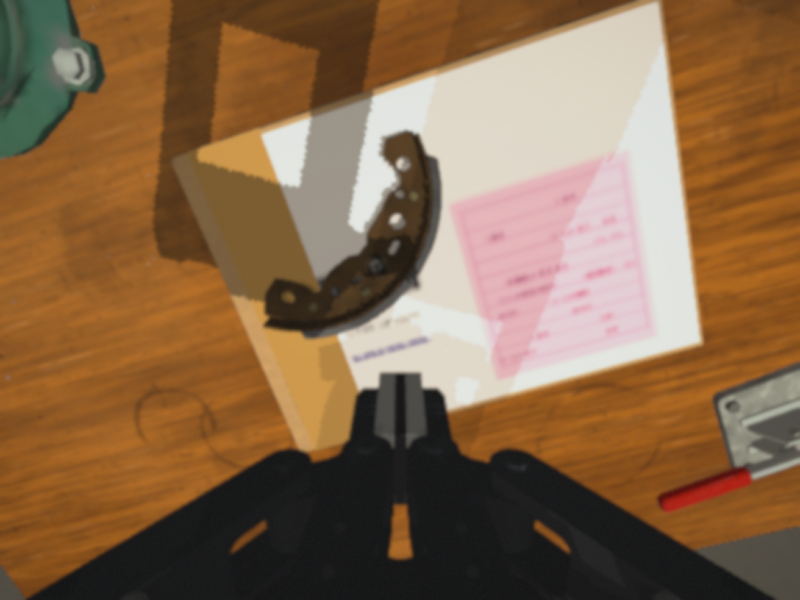

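The wrist view shows the new shoe with its rim middle at about (401,275), against (397,275) predicted. The estimate holds to a few mm, so I'll descend until the tips are about 18 mm clear (TCP z 0.10) and dwell.

Run:
```python
from h import *
p=ray("wrist",401*.64,275*.64,.081); print(p, delta([p[0],p[1],.1]))
```

```text
[ 0.57374942 -0.22145587  0.081     ] [ -0.6   0.7 131.5]
```

Call:
carry_out(deltas="0 0 30 0 0 0 1;0 0 65 0 0 0 1;0 0 100 0 0 0 1;0 0 122 0 0 0 1;0 0 131 0 0 0 1;0 0 131 0 0 0 1;0 0 131 0 0 0 1;0 0 131 0 0 0 1;0 0 131 0 0 0 1;0 0 131 0 0 0 1;0 0 131 0 0 0 1;0 0 131 0 0 0 1")

```text
time_s: 3.95
eef_pos: [0.5731, -0.2231, 0.1003]
eef_rot: [-0.0, 0.144, 0.99, 0.0]
wrist_force: [-0.4, -0.8, 0.5]
opening: 0.002
grasp_force: 0.0
```

Call:
carry_out(deltas="0 0 0 0 0 0 1;0 0 0 0 0 0 1;0 0 0 0 0 0 1;0 0 0 0 0 0 1;0 0 -30 0 0 0 1;0 0 -70 0 0 0 1;0 0 -110 0 0 0 1;0 0 -135 0 0 0 1;0 0 -135 0 0 0 1;0 0 -135 0 0 0 1")

```text
time_s: 5.2
eef_pos: [0.5725, -0.2227, 0.2337]
eef_rot: [-0.001, 0.144, 0.99, 0.0]
wrist_force: [-0.3, 0.0, -1.4]
opening: 0.003
grasp_force: 0.0
```

Run:
```python
from h import *
print(sensors.get_obs()["time_s"],tool()[1],delta([.482,.406,.23]),delta([.538,.214,.23]))
```

```text
5.2 [ 0.57251265 -0.22269131  0.23374675] [266.4 576.6   4.6] [157.9 408.6   4.3]
```

Call:
carry_out(deltas="22 48 0 0 0 0 1;45 96 0 0 0 0 1;67 144 0 0 0 0 1;89 192 0 0 0 0 1;111 240 0 0 0 0 1;133 288 0 0 0 0 1;156 337 0 0 0 0 1;178 385 0 0 0 0 1;200 433 0 0 0 0 1;222 481 0 0 0 0 1;245 530 0 0 0 0 1;258 560 0 0 0 0 1")

```text
time_s: 6.7
eef_pos: [0.4841, 0.3893, 0.2328]
eef_rot: [-0.002, 0.143, 0.99, -0.001]
wrist_force: [-0.1, -0.3, 0.1]
opening: -0.002
grasp_force: 0.0
```

Call:
carry_out(deltas="8 17 0 0 0 0 1;8 17 0 0 0 0 1;8 17 0 0 0 0 1;8 17 0 0 0 0 1")

```text
time_s: 7.2
eef_pos: [0.4836, 0.4046, 0.2353]
eef_rot: [0.0, 0.145, 0.989, -0.0]
wrist_force: [-0.5, -0.5, -0.7]
opening: 0.001
grasp_force: 0.0
```

Run:
```python
from h import *
me=ext("wrist"); im=vision.camera("wrist")
cv2.imwrite("pics/w2.png",cv2.resize(im,(800,600),interpolation=cv2.INTER_CUBIC))
o=sensors.get_obs();print(o["time_s"],o["eef_pos"])
print(proj("wrist",[.482,.406,.011],me)/.64,proj("wrist",[.538,.214,.024],me)/.64)
```

```text
7.25 [0.48366014 0.40476538 0.23542213]
[401.18317769 245.43110024] [195.26166535 379.77468766]
```

View pics/w2.png

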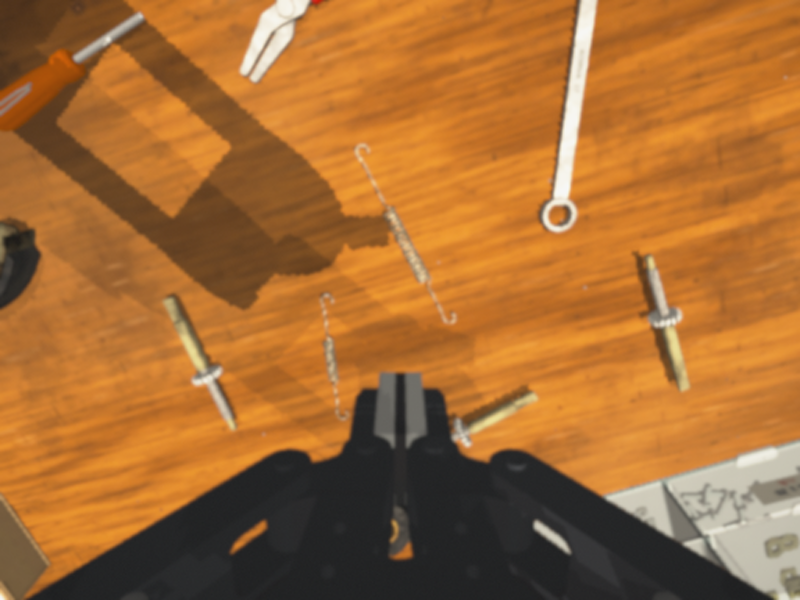

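Wrist view: the long spring's coil middle is at (407,246), the shorter spring's at (330,360), and the near adjuster's wheel at (207,376). Predictions agree to within 12 px.

Run:
```python
from h import *
p=ray("wrist",407*.64,246*.64,.008); print(p, delta([p[0],p[1],.03]))
p=ray("wrist",207*.64,376*.64,.014); print(p, delta([p[0],p[1],.23]))
p=ray("wrist",330*.64,360*.64,.006); print(p)
```

```text
[0.48447224 0.41018356 0.008     ] [  0.8   5.4 205.4]
[0.54146477 0.21896891 0.014     ] [-108.7 -161.4    5.5]
[0.56029814 0.32017598 0.006     ]
```

Call:
carry_out(deltas="0 5 45 0 0 0 1;0 5 90 0 0 0 1;0 5 135 0 0 0 1;0 5 170 0 0 0 1;0 5 192 0 0 0 1;0 5 203 0 0 0 1;0 5 203 0 0 0 1;0 5 203 0 0 0 1;0 5 203 0 0 0 1;0 5 203 0 0 0 1;0 5 203 0 0 0 1;0 5 203 0 0 0 1")

```text
time_s: 8.75
eef_pos: [0.4845, 0.4107, 0.0323]
eef_rot: [0.0, 0.144, 0.99, 0.0]
wrist_force: [-0.6, -0.4, 0.1]
opening: -0.001
grasp_force: 0.0
```

Call:
carry_out(deltas="0 0 0 0 0 0 1;0 0 0 0 0 0 1;0 0 0 0 0 0 1;0 0 0 0 0 0 1;0 0 0 0 0 0 1;0 0 -40 0 0 0 1;0 0 -85 0 0 0 1;0 0 -130 0 0 0 1;0 0 -165 0 0 0 1;0 0 -180 0 0 0 1;0 0 -180 0 0 0 1")

```text
time_s: 10.12
eef_pos: [0.4849, 0.4109, 0.2128]
eef_rot: [0.001, 0.144, 0.99, 0.0]
wrist_force: [0.2, 0.4, -0.7]
opening: -0.001
grasp_force: 0.0
```

Run:
```python
from h import *
print(delta([.5405,.218,.21]))
```

```text
[-108.4 -168.9    2.8]
```

Call:
carry_out(deltas="-22 -34 0 0 0 0 1;-50 -78 0 0 0 0 1;-80 -124 0 0 0 0 1;-100 -156 0 0 0 0 1;-108 -168 0 0 0 0 1;-108 -168 0 0 0 0 1;-108 -168 0 0 0 0 1;-108 -168 0 0 0 0 1")

```text
time_s: 11.12
eef_pos: [0.5395, 0.2201, 0.2121]
eef_rot: [-0.0, 0.144, 0.99, 0.0]
wrist_force: [-0.4, 0.5, 0.3]
opening: -0.003
grasp_force: 0.0
```

Run:
```python
from h import *
me=ext("wrist"); im=vision.camera("wrist")
cv2.imwrite("pics/w3.png",cv2.resize(im,(800,600),interpolation=cv2.INTER_CUBIC))
print(tool()[1],proj("wrist",[.5405,.218,.014],me)/.64)
```

```text
[0.53960536 0.21998908 0.21218603] [397.5705442  258.16192574]
```

View pics/w3.png

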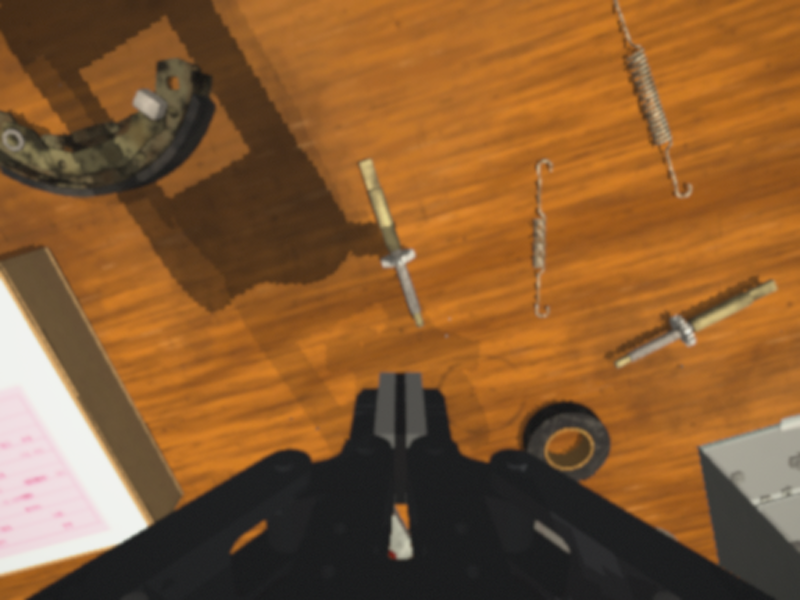

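The wheel is at (397,258), exactly as predicted, so I'll descend 167 mm until the tips are 20 mm clear and dwell.

Call:
carry_out(deltas="0 -1 40 0 0 0 1;0 -1 80 0 0 0 1;0 -1 120 0 0 0 1;0 -1 148 0 0 0 1;0 -1 162 0 0 0 1;0 -1 167 0 0 0 1;0 -1 167 0 0 0 1;0 -1 167 0 0 0 1;0 -1 167 0 0 0 1;0 -1 167 0 0 0 1;0 -1 167 0 0 0 1;0 -1 167 0 0 0 1")

```text
time_s: 12.68
eef_pos: [0.5398, 0.2178, 0.0453]
eef_rot: [0.0, 0.144, 0.99, 0.0]
wrist_force: [0.7, -0.2, 0.5]
opening: -0.0
grasp_force: 0.0
```

Call:
carry_out(deltas="0 0 0 0 0 0 1;0 0 0 0 0 0 1;0 0 0 0 0 0 1;0 0 0 0 0 0 1;0 0 0 0 0 0 1;0 0 -40 0 0 0 1;0 0 -85 0 0 0 1;0 0 -130 0 0 0 1;0 0 -170 0 0 0 1;0 0 -185 0 0 0 1;0 0 -185 0 0 0 1;0 0 -185 0 0 0 1")

```text
time_s: 14.18
eef_pos: [0.5387, 0.2176, 0.2281]
eef_rot: [-0.002, 0.144, 0.99, -0.001]
wrist_force: [-0.8, -0.1, -0.6]
opening: 0.007
grasp_force: 0.0
```

Run:
```python
from h import *
print(tool()[1]); print(ctrl.hand_in())
```

```text
[0.53866753 0.21762072 0.22808614]
the job is handed in; nothing more can be done
None
```

I pointed at the new shoe's rim, the longer spring's coil and the nearest adjuster's star wheel in that order, for over a second each with the tips about 20 mm clear, felt no contact, and handed in at about 14 s with the fingertips 23 cm above the bench; the hand-in returned no verdict.

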